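Index a flange in its jig and bolt it in place

ROBOT

A 6-joint arm with a two-finger parallel gripper is mounted at the origin on the work surface. World frame = base frame: x ahead of the robot, y to its left, z up, the work surface at z = 0. Lengths are in m, angles in degrees, forces in N, time in s.
With the tool pointing down it reaches from about 0.35 to 0.875 m from the base axis. Payload 4.2 kg.
Tool frame: the origin (TCP) lies on the centre line of the jaws, within the pads' length; the fingertips stand 19 mm ahead of it and the grasp point (between the pads) is the TCP; z points along the fingers, y is the line along which they close (so a half turn about z gives the same grasp; the last joint's range is limited). The gripper opens to 87 mm and grips with 3 to 60 N. Pads are 19 mm wide; open, the fingers measure 117 mm over their backs; the gripper's body (75 mm by 190 mm) begins 51 mm behind the grasp point.
Start: joints at [79.79, 22.042, 0.453, 0, -68.411, -14.817], TCP at [0.264, 0.566, 0.242] pointing down, gripper open.
Joint ranges: [-179.83, 179.83], [-69.29, 118.12], [-61.27, 80.66], [-181.25, 117.63], [-171.15, -9.14], [-177.46, 177.46]. Speed limits (degrees/s): [159.86, 159.86, 180, 180, 180, 180].

INTERFACE

Orientations are given as a 3x3 rotation matrix whose columns are the frame's x, y, z axes.
In Python, from station import sense, capture, finish_job, search_frame, masks_of gives the robot as it stands.
- The arm moves only by the tool drive_tool, never from a script. Its argument "rows" is a list of rows, each a list of 7 numbers: the opening in per cent of the stroke, from 0 (shut) to 100 (fully open), then the shift along the world's x, y, z in mm, then the turn, a rotation vector about the world's x, y, z in rad. In form: [[fingers, dx, dy, dz, wx, wy, wz], ...]. A call has 1 to 5 rows; each row shifts and turns the commanded pose from where the row before left it; what a row does not reach is not made up. A row lasts 1/12 s, in which the tool goes at most 41.7 mm and 7.16 degrees, less where a joint would pass 70% of its speed; a pose out of reach is approached as far as the arm can. A call is refused whole if a number of a shift passes 41.7 or a number of a turn 0.125, either way. A call with a gripper value outside its range is refused whole. The fingers move at their own pace and stop on an object; the grip force is fixed at half the most. Time passes only in rows, so rows that do not move let the fingers close. It gives the time, the measured TCP pose, the force, the opening and the grip force at its end, in the units of the state.
- sense(): the state, without advancing time (a new reading comes with each control period).
- capture(name): name is "side" or "top" or "wrist"; returns a dict with "frame" (384x512x3 uint8, red, green, blue), "z_map" (384x512 float32, m along the optical axis (not along the pixel's ray), 0 where there is no reading), "fx", "fy", "cx", "cy" (pixels), "R" (3x3) and "t" (3): a world point X has camera coordinates R X + t; the wrist camera has in their place "T_tool_cam" (4x4, takes a point from camera to tool coordinates, whose origin is the TCP and whose axes are the flange's). Camera axes: x right, y down, z forward; pixel columns grow to the right and rows downward; lengths in m; the calibration is good to about 2 mm. A picture is of the moment at which its call begins: read the wrist's pose just before it.
- finish_job(): hands the job in; it is judged then, once.
Trained networks look in a picture, given as the dict that the camera call returned (one of the last four; its "shot" number tells which), for a name from the list of things; names that differ only in an ending like _2 or _b are one class to them, and where a whole thing is asked for, a point or a joint stands for the part that bears it (a point fixed in the world has none). Each returns a list of dicts, best first, with "p" (0 to 1); they miss things now and then, are a little off and sometimes report something else, mostly with a low value. They report only what shows in the picture. A call takes as long as a camera call.
- search_frame(label, picture): "xy" ([column, row] in pixels, amid what is visible of it).
- masks_of(label, picture): "region" (384x512 bool, what is visible of it) and "xy" ([column, row] in pixels, amid what is visible of it).
The state is a dict: "time_s": time; "joints": joint angles; "joint_velocities": joint speeds; "effort": joint torques, N m; "tcp_pos": TCP position; "ee_rot": TCP orientation; "wrist_force": force on the tool from outside, world axes, zero at the start; "moment": the same for the moment, N m; "gripper_width": opening from 0.0 (shut) to 1.0 (fully open); "gripper_force": force on a finger pad.
Only numpy, scipy, OpenCV 4.12 (cv2) and the standard library are available. Lean on these libraries where they do the work, as an engineer would, in place of code of your own. Each camera call takes 0.05 s, during which the arm holds its last target. There are 200 camera calls.

TASK

On the green jig, turn the loose steel flange by pushing on its ears until its yellow-marked notch faces the red mark and the sliding bolt there, leaving it on its seat and never pushing it harder than about 25 N. Then slide the bolt forward by its red push plate into the notch until its nose bottoms, press its nose home there with about 10 N for about a second (under 6 N does not seat it, over 17 N bruises the notch), and let go. Leave the other things on the bench where they are.

Things in the scene. Friction and masses are not known exactly. Their poses are not given: they have to be found in the camera images.
- jig: Fixed jig: green plate 280 x 170 mm, 12 mm thick, from x = -90 to +190 mm, z up. Origin at the plate's underside on the seat's axis. Seat: steel pedestal of radius 40 mm, top 30 mm above the bench. The bolt slides along the jig's x axis, at its +x side, in a dark guide (x = 82 to 108 mm, 43 mm wide, 58 mm high, red line on top).
- spigot (a point): Top of the seat's steel spigot, on the seat's axis, 61 mm above the bench; radius 16 mm. The flange turns about it.
- mark (a point): Point in the jig 45 mm from the seat's axis along the jig's +x axis, 38 mm above the bench, just before two red lines on the plate: the notch's middle belongs here.
- flange: Loose steel flange, about 0.75 kg, flat on the seat, 34 mm bore around the spigot (1 mm play), held by friction only (1 to 5 N at an ear). Disc of radius 52 mm, 16 mm thick (30 to 46 mm above the bench), neck of radius 26 mm rising 10 mm more. Notch on its +x axis, ears on its +y, -x and -y axes. Origin on its axis at the underside; z up.
- ear_left (a point): Middle of the top of the ear on the flange's +y axis, 61 mm from the flange's axis (black hole beside it). The three ears are alike: 20 mm wide, straight-sided out to 66 mm from the axis, round-ended to 76 mm, 16 mm thick; 18 mm of free height below them.
- ear_right (a point): The same point of the ear on the flange's -y axis. (The third ear is opposite the notch.)
- notch (a point): Middle of the flange's notch, 45 mm from its axis, half-way up the disc. The notch is open at the rim, 16 mm wide, cut through the full thickness, with a flat floor 38 mm from the axis; yellow paint beside it on top.
- bolt (a joint): Travel of the steel bolt in m, 0 drawn back, growing towards the flange. Its brass nose (13 mm wide, round, radius 6.5 mm) is screwed out by an unmeasured 0 to 10 mm, stiffly: its tip starts 80 to 90 mm from the seat's axis, meets the rim at 0.028 to 0.038 and the notch floor at 0.042 to 0.054. It enters a notch up to 3 mm off and turns it true. Drag 2 N; stays where left.
- push_face (a point): Centre of the outer face (away from the flange) of the bolt's red push plate, 36 mm wide, from 28 to 74 mm above the bench; 181 mm from the seat's axis with the bolt drawn back. Pushed along the jig's -x axis. Behind it is free space above the 12 mm plate.
- hammer: Hammer lying on the bench: to be left alone.
- spanner: Steel spanner lying on the bench: to be left alone.
- race: Steel bearing race, 52 mm across, 15 mm high: to be left alone.
- bell: Brass bell standing mouth down, 68 mm across, 70 mm high: to be left alone.
- oil_can: Blue can, 60 mm across, 120 mm high: to be left alone.
- spare_flange: Plain dark ring flange, 90 mm across, 14 mm thick, no notch: to be left alone.
- offcut: Copper rod offcut, 158 mm long, 18 mm thick: to be left alone.

How it is judged (in metres and radians):
On the way, in this order (a step that is already met when the one before it is completed fails the run):
1. the notch faces the mark (its middle within 6 mm of it) while the bolt is still clear of the flange (horizontal distance between notch and mark below 0.006 m and value of joint bolt below 0.02 m), for 0.2 s.
2. the bolt is in the notch and pressed against its floor with 6 N or more, for 0.3 s (value of joint bolt above 0.0405 m and horizontal distance between notch and mark below 0.004 m and contact force between bolt and flange above 6 N), for 0.3 s.
At the end, for the whole second after the job is handed in: The flange lies flat on its seat (within 3 mm, 3 degrees) at rest, the notch's middle within 4 mm of the mark, and the bolt has been left in the notch with its nose still touching it (bolt travel 40.5 to 56.5 mm; contact above 0.2 N, which the bolt's own drag keeps) (value of joint bolt between 0.0405 and 0.0565 m and horizontal distance between notch and mark below 0.004 m and angle between flange's own z axis and vertical below 0.05 rad and z of flange in the frame of jig between 0.027 and 0.033 m and linear speed of flange below 0.02 m/s and contact force between bolt and flange above 0.2 N).
It fails at once if the bolt bears on the flange with more than 17 N (contact force between bolt and flange above 17 N).
It fails at once if the flange is pushed by the robot with more than 25 N (contact force between any of the fingers, the arm and flange above 25 N).
It fails at once if the flange is lifted off its seat or tipped (z of flange in the frame of jig above 0.038 m or angle between flange's own z axis and vertical above 0.2 rad).
It fails at once if another thing on the bench is moved by more than 15 mm (distance of any of hammer, spanner, race, bell, oil_can, spare_flange, offcut from where it was at the start of the episode above 0.015 m).
It also fails if it takes over 61 s, if anything falls off the work surface, if the arm or the gripper's body presses on something with over 40 N, if the wrist force passes 120 N, or if a joint passes its speed limit or range.

## Working session

There is one attempt and no reset: what is moved stays moved. The work goes in short steps, Python scripts to look and compute and a tool call to move; the robot and the scene stay as the last step left them, time stands still between calls to the robot, and variables do not carry over. Pictures are saved under pics/ and viewed, at most 13 in all, crops included, and the job is handed in when it is done.

Besides the shell and the picture viewer there is one more tool, called after "Call:" as name([rows], argument=value, ...), one row to a line, values as JSON. drive_tool: Moves the arm, as the interface text tells. Its arguments: {"type":"object","properties":{"rows":{"type":"array"}},"required":["rows"]}

```bash
mkdir -p pics; cat > h.py <<'E'
import numpy as np,cv2
from station import *
def cam(c):
    if 'R' in c: return np.array(c['R']),np.array(c['t'])
    s=c['_s'];T=np.array(c['T_tool_cam']);Rw=np.array(s['ee_rot']);p=np.array(s['tcp_pos'])
    Rc=Rw@T[:3,:3];o=Rw@T[:3,3]+p
    return Rc.T,-Rc.T@o
def take(n):
    s=sense();c=capture(n);c['_s']=s;return c
def w2p(c,X):
    R,t=cam(c);q=np.atleast_2d(X)@R.T+t
    return np.c_[c['fx']*q[:,0]/q[:,2]+c['cx'],c['fy']*q[:,1]/q[:,2]+c['cy']]
def atz(c,uv,z):
    R,t=cam(c);uv=np.atleast_2d(uv)
    d=np.c_[(uv[:,0]-c['cx'])/c['fx'],(uv[:,1]-c['cy'])/c['fy'],np.ones(len(uv))]@R
    o=-R.T@t
    return o+d*((z-o[2])/d[:,2])[:,None]
def save(c,f): cv2.imwrite('pics/'+f,c['frame'][:,:,::-1])
E
python3 - <<'E'
from h import *
s=sense();print(s['time_s'],s['tcp_pos'],np.round(s['ee_rot'],3).tolist())
a=take('top');b=take('side')
im=np.hstack([a['frame'],b['frame']]);cv2.imwrite('pics/a.png',a['frame'][:,:,::-1]);cv2.imwrite('pics/b.png',b['frame'][:,:,::-1])
for n,z in [('jig',.012),('flange',.046),('ear_left',.046),('ear_right',.046),('notch',.046),('push_face',.06),('bolt',.05),('spigot',.061),('hammer',.01),('spanner',.01),('race',.015),('bell',.07),('oil_can',.12),('spare_flange',.014),('offcut',.018)]:
  for c in (a,b):
    r=search_frame(n,c)[:2]
    print(n,[(round(q['p'],2),np.round(q['xy']).tolist(),np.round(atz(c,q['xy'],z)[0],3).tolist()) for q in r])
E
```

```text
0.0 [0.26414984 0.56580351 0.24047988] [[0.906, -0.423, -0.001], [-0.423, -0.906, -0.002], [0.0, 0.002, -1.0]]
jig [(0.8, [283.0, 204.0], [0.485, -0.064, 0.012]), (0.49, [308.0, 212.0], [0.459, -0.136, 0.012])]
jig [(0.96, [252.0, 232.0], [0.476, -0.082, 0.012])]
flange [(0.86, [256.0, 194.0], [0.515, 0.014, 0.046])]
flange [(0.91, [252.0, 203.0], [0.525, 0.008, 0.046])]
ear_left [(0.92, [260.0, 192.0], [0.517, 0.002, 0.046]), (0.39, [284.0, 202.0], [0.49, -0.065, 0.046])]
ear_left [(0.65, [251.0, 206.0], [0.517, -0.001, 0.046]), (0.55, [308.0, 186.0], [0.738, 0.007, 0.046])]
ear_right [(0.71, [261.0, 193.0], [0.515, -0.001, 0.046]), (0.47, [184.0, 120.0], [0.728, 0.216, 0.046])]
ear_right [(0.67, [250.0, 203.0], [0.522, 0.013, 0.046])]
notch [(0.92, [262.0, 193.0], [0.515, -0.005, 0.046]), (0.37, [284.0, 204.0], [0.485, -0.065, 0.046])]
notch [(0.83, [251.0, 205.0], [0.52, 0.002, 0.046])]
push_face [(0.68, [261.0, 194.0], [0.511, -0.001, 0.06]), (0.6, [307.0, 213.0], [0.457, -0.127, 0.06])]
push_face [(0.47, [254.0, 237.0], [0.445, -0.155, 0.06])]
bolt [(0.53, [308.0, 216.0], [0.45,
[... 483 characters left out ...]
, 0.01])]
race [(0.72, [310.0, 214.0], [0.456, -0.141, 0.015]), (0.66, [127.0, 268.0], [0.311, 0.386, 0.015])]
race [(0.51, [228.0, 162.0], [0.6, 0.343, 0.015])]
bell [(0.67, [108.0, 188.0], [0.536, 0.422, 0.07])]
bell [(0.72, [207.0, 151.0], [0.523, 0.367, 0.07]), (0.32, [250.0, 205.0], [0.502, -0.026, 0.07])]
oil_can [(0.68, [402.0, 159.0], [0.594, -0.377, 0.12])]
oil_can [(0.58, [356.0, 269.0], [0.557, -0.435, 0.12]), (0.56, [233.0, 162.0], [0.534, 0.158, 0.12])]
spare_flange [(0.8, [185.0, 119.0], [0.742, 0.218, 0.014])]
spare_flange [(0.56, [276.0, 168.0], [0.735, 0.207, 0.014])]
offcut [(0.7, [245.0, 114.0], [0.752, 0.041, 0.018])]
offcut [(0.48, [307.0, 188.0], [0.754, 0.033, 0.018])]
```

View pics/a.png

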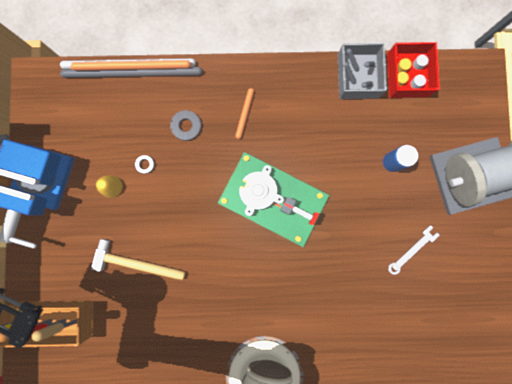

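View pics/b.png

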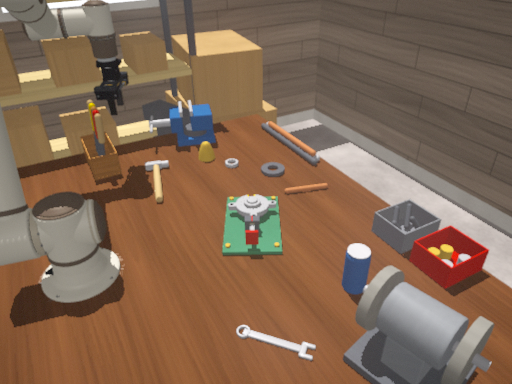

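The top view shows the jig around (275,198), with the seat at about (259,190) and the bolt plate at (315,217). The side view agrees. I'll move over the jig for a wrist look.

Call:
drive_tool([
  [40,13,-38,4,0,0,0],
  [40,13,-38,4,0,0,0],
  [40,13,-38,4,0,0,0],
  [40,13,-38,4,0,0,0],
  [40,13,-38,4,0,0,0],
])

```text
time_s: 2.02
tcp_pos: [0.3296, 0.3745, 0.2618]
ee_rot: [[0.906, -0.422, 0.0], [-0.422, -0.906, 0.0], [0.0, -0.0, -1.0]]
wrist_force: [0.6, -0.5, 0.5]
gripper_width: 0.707
gripper_force: 0.0
```

Call:
drive_tool([
  [40,13,-38,4,0,0,0],
  [40,13,-38,4,0,0,0],
  [40,13,-38,4,0,0,0],
  [40,13,-38,4,0,0,0],
  [40,13,-38,4,0,0,0],
])

```text
time_s: 2.43
tcp_pos: [0.3945, 0.1844, 0.2822]
ee_rot: [[0.906, -0.422, 0.001], [-0.422, -0.906, 0.001], [0.0, -0.001, -1.0]]
wrist_force: [0.8, 0.2, 1.0]
gripper_width: 0.415
gripper_force: 0.0
```

Call:
drive_tool([
  [40,13,-38,4,0,0,0],
  [40,13,-38,4,0,0,0],
  [40,13,-38,4,0,0,0],
  [40,13,-38,4,0,0,0],
  [40,0,0,0,0,0,0],
])

```text
time_s: 2.85
tcp_pos: [0.4477, 0.0291, 0.2985]
ee_rot: [[0.903, -0.43, 0.002], [-0.43, -0.903, -0.001], [0.002, 0.0, -1.0]]
wrist_force: [-0.5, -1.0, -0.6]
gripper_width: 0.402
gripper_force: 0.0
```

```bash
python3 - <<'E'
from h import *
c=take('wrist');s=c['_s'];print(s['time_s'],s['tcp_pos'],s['gripper_width'],s['wrist_force'],s['joints'])
save(c,'c.png')
for n,z in [('ear_left',.046),('ear_right',.046),('notch',.046),('push_face',.074),('spigot',.061),('flange',.046)]:
    print(n,[(round(q['p'],2),np.round(q['xy']).tolist(),np.round(atz(c,q['xy'],z)[0],4).tolist()) for q in search_frame(n,c)[:3]])
E
```

```text
2.85 [0.44773848 0.02914973 0.29854002] 0.4019242296245322 [-0.47936862 -1.00366826 -0.62521632] [ 24.65135994   2.08258938 -17.2128908    0.09653295 -70.63133911
  39.83467137]
ear_left [(0.77, [252.0, 88.0], [0.5386, -0.0046, 0.046])]
ear_right [(0.68, [254.0, 88.0], [0.5365, -0.0068, 0.046])]
notch [(0.8, [255.0, 86.0], [0.5384, -0.0084, 0.046]), (0.75, [307.0, 98.0], [0.4954, -0.0638, 0.046])]
push_face [(0.6, [377.0, 108.0], [0.4506, -0.1326, 0.074])]
spigot [(0.68, [308.0, 98.0], [0.4966, -0.0633, 0.061])]
flange [(0.57, [256.0, 89.0], [0.5347, -0.0079, 0.046])]
```

View pics/c.png

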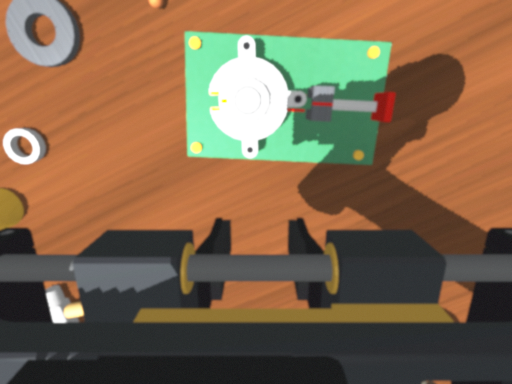

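The wrist view shows the seat at about (249,99) and ears at (247,45), (250,150) and (297,98). The yellow notch is at (217,100), facing away from the bolt, so the flange needs about half a turn. I'll fit the jig pose and flange angle.

```bash
cat >> h.py <<'E'
def measure(c,ymax=215,jig=True):
    hsv=cv2.cvtColor(c['frame'],cv2.COLOR_RGB2HSV);H,S,V=cv2.split(hsv)
    o={}
    ok=np.zeros(H.shape,bool);ok[:ymax]=1
    if jig:
        g=((H>55)&(H<90)&(S>80)&(V>50)&ok).astype(np.uint8)
        k=max(cv2.findContours(g,cv2.RETR_EXTERNAL,cv2.CHAIN_APPROX_NONE)[0],key=cv2.contourArea)[:,0]
        P=atz(c,k,.012)[:,:2]*1000
        o['rect']=cv2.minAreaRect(cv2.convexHull(P.astype(np.float32)))
    y=(H>20)&(H<34)&(S>130)&(V>130)&ok
    n,l,st,ce=cv2.connectedComponentsWithStats(y.astype(np.uint8))
    o['yel']=[(st[i,4],ce[i].round(1).tolist(),np.round(atz(c,ce[i],.046)[0,:2]*1000,1).tolist()) for i in range(1,n) if st[i,4]>5]
    r=((H<6)|(H>174))&(S>150)&(V>60)&ok
    n,l,st,ce=cv2.connectedComponentsWithStats(r.astype(np.uint8))
    o['red']=[(st[i,4],ce[i].round(1).tolist(),np.round(atz(c,ce[i],.074)[0,:2]*1000,1).tolist()) for i in range(1,n) if st[i,4]>5]
    return o
E
python3 - <<'E'
from h import *
for n in('wrist','top'):
    c=take(n);m=measure(c,215 if n=='wrist' else 384)
    print(n,m)
    (cx,cy),(w,h),a=m['rect']
    a=np.radians(a+(0 if w>h else 90));u=np.array([np.cos(a),np.sin(a)])
    if u[1]>0:u=-u
    print('seat',np.array([cx,cy])-50*u,'dir',u,np.degrees(np.arctan2(u[1],u[0])))
    R,t=cam(c);print('cam pos',-R.T@t)
    g=cv2.cvtColor(c['frame'],cv2.COLOR_RGB2GRAY)
    if n=='wrist':
        w=((cv2.cvtColor(c['frame'],cv2.COLOR_RGB2HSV)[:,:,1]<40)&(g>170)).astype(np.uint8);w[215:]=0;w[:,:190]=0
        n_,l,st,ce=cv2.connectedComponentsWithStats(w);i=1+st[1:,4].argmax()
        k=cv2.findContours((l==i).astype(np.uint8),0,1)[0][0][:,0]
        P=atz(c,k,.046)[:,:2]*1000
        ctr=P.mean(0)
        for _ in range(20):
            d=np.linalg.norm(P-ctr,axis=1);q=P[(abs(d-52)<8)]
            A=np.c_[2*q,np.ones(len(q))];x=np.linalg.lstsq(A,(q**2).sum(1),rcond=None)[0];ctr=x[:2]
        print('disc',ctr,'r',np.sqrt(x[2]+ctr@ctr))
        cv2.imwrite('pics/d.png',cv2.resize(c['frame'][20:180,170:410,::-1],None,fx=3,fy=3,interpolation=cv2.INTER_CUBIC))
E
```

```text
wrist {'rect': ((522.9967041015625, -98.98274230957031), (188.02105712890625, 74.85151672363281), 61.79478073120117), 'yel': [(np.int32(89), [200.2, 37.8], [616.0, 36.1]), (np.int32(90), [378.2, 49.5], [511.1, -159.1]), (np.int32(9), [218.0, 88.3], [554.2, 43.1]), (np.int32(9), [228.2, 96.4], [539.7, 35.6]), (np.int32(8), [220.0, 104.4], [535.4, 49.8]), (np.int32(41), [201.0, 142.2], [502.2, 95.8]), (np.int32(77), [361.8, 152.8], [396.4, -97.9]), (np.int32(590), [9.7, 200.9], [543.5, 385.7])], 'red': [(np.int32(555), [389.7, 103.9], [447.8, -141.4]), (np.int32(53), [326.7, 100.4], [483.8, -73.2]), (np.int32(30), [300.0, 106.6], [490.7, -41.0])]}
seat [546.62825629 -54.9197222 ] dir [-0.47263104 -0.8812604 ] -118.20521926879883
cam pos [0.51760112 0.0019409  0.44088815]
disc [527.04238844   6.21752025] r 52.82181406150425
top {'rect': ((522.3656005859375, -98.77436065673828), (187.63246154785156, 71.14616394042969), 61.72895431518555), 'yel': [(np.int32(173), [403.4, 70.1], [864.2, -420.0]), (np.int32(18), [245.8, 157.8], [617.0, 39.7]), (np.int32(119), [102.4, 185.0], [547.2, 446.9]), (np.int32(16), [319.2, 195.4], [506.1, -165.8])], 'red': [(np.int32(2047), [413.0, 69.6], [854.5, -436.3]), (np.int32(42), [313.6, 218.1], [442.3, -144.2]), (np.int32(241), [27.2, 332.5], [150.9, 633.0]), (np.int32(12), [0.4, 379.9], [28.9, 701.1])]}
seat [546.04776063 -54.73851962] dir [-0.4736432  -0.88071682] -118.27104568481445
cam pos [0.44101437 0.00133621 1.14346959]
```

View pics/d.png

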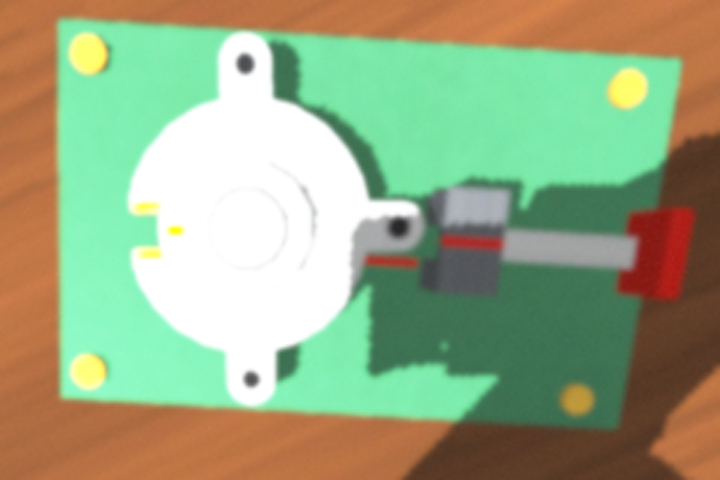

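```bash
python3 - <<'E'
from h import *
c=take('wrist')
S=atz(c,[(200.2,37.8),(378.2,49.5),(361.8,152.8),(201.0,142.2)],.013)[:,:2]*1000
print(S, [np.linalg.norm(S[i]-S[(i+1)%4]) for i in range(4)])
u=(S[1]-S[0]+S[2]-S[3]);u/=np.linalg.norm(u);v=(S[0]-S[3]+S[1]-S[2]);v/=np.linalg.norm(v)
print('u',u,'v',v,u@v,'seat',S.mean(0)-50*u)
sp=np.array([np.add((170,20),(x/3,y/3)) for x,y in [(248,228)]]);print('spigot',atz(c,sp,.061)*1000)
E=[(170+245/3,20+63/3),(170+251/3,20+379/3),(170+399/3,20+227/3)]
print('ears',atz(c,E,.046)*1000)
P=atz(c,[(389.7,103.9)],.055);print('plate',P*1000)
ctr=np.array([527,6.2]);
for e in atz(c,E,.046)[:,:2]*1000: d=e-ctr;print(np.linalg.norm(d),np.degrees(np.arctan2(d@np.array([-u[1],u[0]]),d@u)))
y=np.array([(554.2,43.1),(539.7,35.6),(535.4,49.8)])
for e in y: d=e-ctr;print('yel',np.linalg.norm(d),np.degrees(np.arctan2(d@np.array([-u[1],u[0]]),d@u)))
E
```

```text
[[ 624.33869464   38.74576856]
 [ 510.58884331 -172.70895518]
 [ 386.32909731 -106.27985102]
 [ 500.95071528  103.49274921]] [np.float64(240.1085772483229), np.float64(140.9017755566298), np.float64(239.04530765346834), np.float64(139.34405245157652)]
u [-0.47661659 -0.87911127] v [ 0.88368687 -0.46807853] -0.00968671307746934 seat [529.3826673    9.76799134]
spigot [[526.56119842   6.20829448  61.        ]]
ears [[586.1774383  -20.17747873  46.        ]
 [467.025132    33.09242783  46.        ]
 [499.75474905 -53.19356646  46.        ]]
plate [[ 444.12792568 -148.8965475    55.        ]]
64.78997289233723 94.4404338160695
65.72813299057493 -85.68656460985103
65.34446752656488 3.8226014795034424
yel 45.841575016572044 172.06971502619393
yel 32.025770872845534 -174.8983720558465
yel 44.401801765243704 -162.44036350732503
```

The jig axis lies at about -118.2° and the seat at (527,6). The flange has to turn about 184° clockwise. I'll straddle the near ear and carry it round the free -x side.

Call:
drive_tool([
  [45,10,2,-36,0,0,0.023],
  [45,10,2,-36,0,0,0],
  [45,0,0,-36,0,0,0],
  [45,0,0,-36,0,0,0],
  [45,0,0,-36,0,0,0],
])

```text
time_s: 3.77
tcp_pos: [0.4664, 0.0389, 0.1163]
ee_rot: [[0.916, -0.401, 0.001], [-0.401, -0.916, 0.0], [0.001, -0.001, -1.0]]
wrist_force: [1.3, 0.2, -0.2]
gripper_width: 0.448
gripper_force: 0.0
```

Call:
drive_tool([
  [45,0,0,0,0,0,0],
  [45,0,0,0,0,0,0],
])

```text
time_s: 3.93
tcp_pos: [0.4657, 0.0383, 0.1168]
ee_rot: [[0.916, -0.401, -0.004], [-0.401, -0.916, -0.002], [-0.002, 0.003, -1.0]]
wrist_force: [0.3, -0.5, 0.2]
gripper_width: 0.449
gripper_force: 0.0
```

```bash
python3 - <<'E'
from h import *
c=take('wrist');s=c['_s'];print(s['time_s'],s['tcp_pos'],s['ee_rot'],s['gripper_width'],s['wrist_force'])
save(c,'e.png')
p=np.array(s['tcp_pos'])
print(w2p(c,[[.4675,.0328,.046],[p[0],p[1],.046]]))
E
```

```text
3.9333 [0.46574513 0.03833832 0.1167683 ] [[ 0.91615939 -0.40079773 -0.00362617]
 [-0.40080677 -0.91615991 -0.00222675]
 [-0.00242967  0.00349345 -0.99999095]] 0.4492049527065239 [ 0.28411234 -0.50036325  0.24174395]
[[263.59601384 201.14430082]
 [258.01412968 205.74681513]]
```

View pics/e.png

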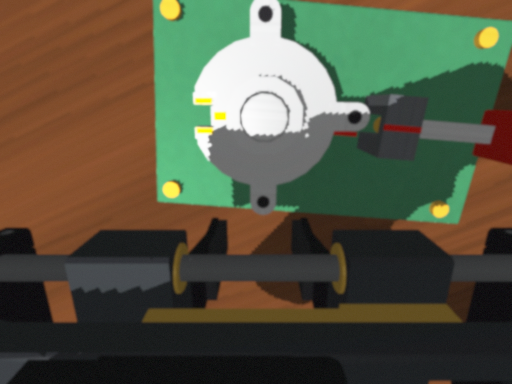

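The wrist view shows the near ear's hole at (263,202), matching the predicted point. The notch is at about (205,115). I'll descend over that ear.

Call:
drive_tool([
  [45,2,-5,-20,0,0,-0.01],
  [45,0,0,-25,0,0,0],
  [45,0,0,-25,0,0,0],
  [45,0,0,0,0,0,0],
])

```text
time_s: 4.32
tcp_pos: [0.4678, 0.0332, 0.0467]
ee_rot: [[0.911, -0.412, -0.003], [-0.412, -0.911, -0.001], [-0.002, 0.002, -1.0]]
wrist_force: [-0.7, -0.7, 0.7]
gripper_width: 0.449
gripper_force: 0.0
```

Call:
drive_tool([
  [42,0,0,0,0,0,0],
  [38,0,0,0,0,0,0],
  [35,0,0,0,0,0,0],
  [33,0,0,0,0,0,0],
  [33,0,0,0,0,0,0],
])

```text
time_s: 4.73
tcp_pos: [0.4691, 0.0336, 0.0488]
ee_rot: [[0.912, -0.411, 0.003], [-0.411, -0.912, 0.001], [0.002, -0.002, -1.0]]
wrist_force: [-0.1, -0.5, -0.0]
gripper_width: 0.337
gripper_force: 0.0
```

```bash
cat > plan.py <<'E'
import sys
from h import *
# plan arc: from current pose to total angle list
s=sense();p=np.array(s['tcp_pos'])*1000;R=np.array(s['ee_rot'])
C=np.array([526.8,6.2])
d=p[:2]-C;r=np.hypot(*d);th=np.degrees(np.arctan2(d[1],d[0]));yaw=np.degrees(np.arctan2(R[1,1],R[0,1]))
print('t',s['time_s'],'p',p.round(1),'r',r.round(1),'th_jig',(th+118.2+180)%360-180,'yaw_jig',(yaw+118.2),'tilt',R[:2,2].round(4),'F',np.round(s['wrist_force'],1),s['gripper_width'],'j6',s['joints'][5])
if len(sys.argv)>1:
    for a in map(float,sys.argv[1:]):   # tcp jig angles, r=65
        t=np.radians(a-118.2);print(a,(C+65*np.array([np.cos(t),np.sin(t)])-p[:2]).round(1))
E
python3 - <<'E'
from h import *
c=take('wrist');save(c,'f.png')
E
python3 plan.py -90 -95 -100 -105 -110 -115 -120 -125 -130 -135
```

```text
t 4.7833 p [468.9  33.5  48.5] r 64.0 th_jig -87.08597336821043 yaw_jig 3.9278945032930324 tilt [0.0019 0.0007] F [-0.3 -1.   0.2] 0.33681739387201615 j6 41.75243764160508
-90.0 [0.6 3.4]
-95.0 [3.5 8.2]
-100.0 [ 6.8 12.8]
-105.0 [10.5 17.1]
-110.0 [14.6 21.1]
-115.0 [19.  24.7]
-120.0 [23.6 27.9]
-125.0 [28.6 30.7]
-130.0 [33.8 33. ]
-135.0 [39.1 34.9]
```

View pics/f.png

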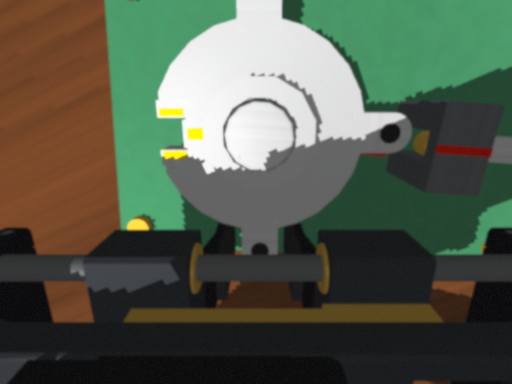

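The fingers straddle the ear, whose hole shows at (260,250) between them. I'll start the turn.

```bash
cat > arc.py <<'E'
import sys
from h import *
exec(open('plan.py').read().split('if len')[0])
step=float(sys.argv[1]);n=int(sys.argv[2]);a0=float(sys.argv[3]) # deg/row, rows, start jig angle
f=lambda a:C+65*np.array([np.cos(np.radians(a-118.2)),np.sin(np.radians(a-118.2))])
print('offset to ideal at a0',(f(a0)-p[:2]).round(1))
for i in range(n): print(i,(f(a0+step*(i+1))-f(a0+step*i)).round(1))
E
python3 arc.py -4.58 40 -87
python3 - <<'E'
from h import *
c=take('wrist');print(atz(c,[(260,134)],.061))
E
```

```text
t 4.7833 p [468.9  33.5  48.5] r 64.0 th_jig -87.08597336821043 yaw_jig 3.9278945032930324 tilt [0.0019 0.0007] F [-0.3 -1.   0.2] 0.33681739387201615 j6 41.75243764160508
offset to ideal at a0 [-0.9  0.3]
0 [2.4 4.6]
1 [2.8 4.4]
2 [3.1 4.2]
3 [3.4 3.9]
4 [3.7 3.6]
5 [4.  3.3]
6 [4.3 3. ]
7 [4.5 2.6]
8 [4.7 2.3]
9 [4.8 1.9]
10 [5.  1.5]
11 [5.1 1.1]
12 [5.1 0.7]
13 [5.2 0.3]
14 [ 5.2 -0.1]
15 [ 5.2 -0.6]
16 [ 5.1 -1. ]
17 [ 5.  -1.4]
18 [ 4.9 -1.8]
19 [ 4.7 -2.2]
20 [ 4.5 -2.5]
21 [ 4.3 -2.9]
22 [ 4.1 -3.2]
23 [ 3.8 -3.5]
24 [ 3.5 -3.8]
25 [ 3.2 -4.1]
26 [ 2.9 -4.3]
27 [ 2.5 -4.5]
28 [ 2.1 -4.7]
29 [ 1.8 -4.9]
30 [ 1.4 -5. ]
31 [ 0.9 -5.1]
32 [ 0.5 -5.2]
33 [ 0.1 -5.2]
34 [-0.3 -5.2]
35 [-0.7 -5.1]
36 [-1.1 -5.1]
37 [-1.5 -5. ]
38 [-1.9 -4.8]
39 [-2.3 -4.7]
[[0.52769156 0.00603669 0.061     ]]
```

Call:
drive_tool([
  [33,1.2,2.3,-1,0,0,-0.04],
  [33,1.2,2.3,0,0,0,-0.04],
  [33,2.8,4.4,0,0,0,-0.08],
  [33,3.1,4.2,0,0,0,-0.08],
  [33,3.4,3.9,0,0,0,-0.08],
])

```text
time_s: 5.25
tcp_pos: [0.4794, 0.0499, 0.0466]
ee_rot: [[0.733, -0.68, -0.002], [-0.68, -0.733, -0.001], [-0.001, 0.002, -1.0]]
wrist_force: [-0.5, -1.9, 2.3]
gripper_width: 0.328
gripper_force: 1.0
```

Call:
drive_tool([
  [33,3.7,3.6,0,0,0,-0.08],
  [33,4.0,3.3,0,0,0,-0.08],
  [33,4.3,3.0,0,0,0,-0.08],
  [33,4.5,2.6,0,0,0,-0.08],
  [33,4.7,2.3,0,0,0,-0.08],
])

```text
time_s: 5.67
tcp_pos: [0.5, 0.0646, 0.0464]
ee_rot: [[0.41, -0.912, -0.003], [-0.912, -0.41, -0.001], [-0.0, 0.004, -1.0]]
wrist_force: [-2.9, -0.2, 1.3]
gripper_width: 0.331
gripper_force: 1.2
```

```bash
python3 plan.py -128.2; python3 - <<'E'
from h import *
c=take('wrist');save(c,'g.png')
m=measure(c,240,False);print(m['yel'])
E
```

```text
t 5.6667 p [500.   64.6  46.4] r 64.3 th_jig -127.18896257623163 yaw_jig -37.582228260657544 tilt [-0.0033 -0.0014] F [-2.9 -0.2  1.3] 0.33053669693735227 j6 -1.6066026330412215
-128.2 [0.8 1.1]
[(np.int32(539), [80.0, 111.4], [609.1, 32.2]), (np.int32(182), [164.4, 119.6], [571.0, 19.2]), (np.int32(182), [190.9, 139.3], [556.0, 22.9]), (np.int32(166), [172.6, 162.2], [560.4, 37.4])]
```

View pics/g.png

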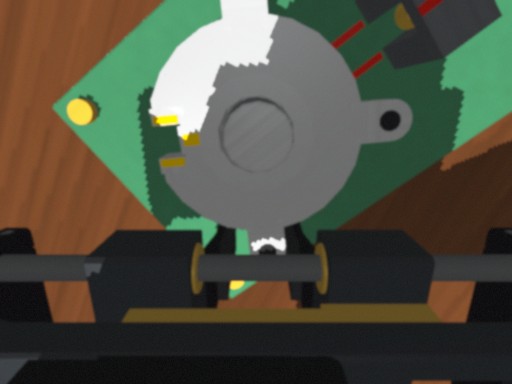

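The flange is turning with the ear between the fingers, at about 3 N. The notch is now at (172,140). I'll continue.

Call:
drive_tool([
  [33,4.8,2.2,0,0,0,-0.08],
  [33,5.0,1.7,0,0,0,-0.08],
  [33,5.1,1.1,0,0,0,-0.08],
  [33,5.1,0.7,0,0,0,-0.08],
  [33,5.2,0.3,0,0,0,-0.08],
])

```text
time_s: 6.13
tcp_pos: [0.5253, 0.0708, 0.0463]
ee_rot: [[0.024, -1.0, -0.003], [-1.0, -0.024, -0.001], [0.001, 0.003, -1.0]]
wrist_force: [-1.9, 0.4, 0.7]
gripper_width: 0.33
gripper_force: 1.1
```

Call:
drive_tool([
  [33,5.2,-0.1,0,0,0,-0.08],
  [33,5.2,-0.6,0,0,0,-0.08],
  [33,5.1,-1.0,0,0,0,-0.08],
  [33,5.0,-1.4,0,0,0,-0.08],
  [33,4.9,-1.8,0,0,0,-0.08],
])

```text
time_s: 6.55
tcp_pos: [0.551, 0.0661, 0.0463]
ee_rot: [[-0.367, -0.93, -0.002], [-0.93, 0.367, -0.0], [0.001, 0.002, -1.0]]
wrist_force: [-2.3, 0.4, 0.1]
gripper_width: 0.331
gripper_force: 1.1
```

Call:
drive_tool([
  [33,4.7,-2.2,0,0,0,-0.08],
  [33,4.5,-2.5,0,0,0,-0.08],
  [33,4.3,-2.9,0,0,0,-0.08],
  [33,4.1,-3.2,0,0,0,-0.08],
  [33,3.8,-3.5,0,0,0,-0.08],
])

```text
time_s: 6.97
tcp_pos: [0.5725, 0.0518, 0.0463]
ee_rot: [[-0.7, -0.714, -0.002], [-0.714, 0.7, -0.0], [0.002, 0.001, -1.0]]
wrist_force: [-1.8, 0.6, 0.7]
gripper_width: 0.335
gripper_force: 1.0
```

```bash
python3 plan.py -196.9
```

```text
t 6.9667 p [572.5  51.8  46.3] r 64.6 th_jig 163.18189148868527 yaw_jig 253.77646779205492 tilt [-0.002  -0.0002] F [-1.8  0.6  0.7] 0.33466903122148756 j6 -65.69189757128711
-196.9 [0.4 0.2]
```

Call:
drive_tool([
  [33,3.6,-3.8,0,0,0,-0.08],
  [33,3.3,-4.1,0,0,0,-0.08],
  [33,2.9,-4.3,0,0,0,-0.08],
  [33,2.5,-4.5,0,0,0,-0.08],
  [33,2.1,-4.7,0,0,0,-0.08],
])

```text
time_s: 7.38
tcp_pos: [0.5867, 0.0305, 0.0462]
ee_rot: [[-0.923, -0.385, -0.002], [-0.385, 0.923, -0.0], [0.002, 0.001, -1.0]]
wrist_force: [-1.9, 2.1, 0.6]
gripper_width: 0.329
gripper_force: 0.9
```

Call:
drive_tool([
  [33,1.8,-4.9,0,0,0,-0.08],
  [33,1.4,-5.0,0,0,0,-0.08],
  [33,0.9,-5.1,0,0,0,-0.08],
  [33,0.5,-5.2,0,0,0,-0.08],
  [33,0.1,-5.2,0,0,0,-0.08],
])

```text
time_s: 7.8
tcp_pos: [0.5917, 0.0053, 0.0462]
ee_rot: [[-1.0, 0.004, -0.001], [0.004, 1.0, 0.0], [0.001, 0.0, -1.0]]
wrist_force: [-1.2, 2.1, 0.2]
gripper_width: 0.334
gripper_force: 0.9
```

Call:
drive_tool([
  [33,-0.3,-5.2,0,0,0,-0.08],
  [33,-0.7,-5.1,0,0,0,-0.08],
  [33,-1.1,-5.1,0,0,0,-0.08],
  [33,-1.5,-5.0,0,0,0,-0.08],
  [33,0,0,0,0,0,0],
])

```text
time_s: 8.22
tcp_pos: [0.5884, -0.0157, 0.0465]
ee_rot: [[-0.948, 0.317, -0.0], [0.317, 0.948, 0.0], [0.0, -0.0, -1.0]]
wrist_force: [0.4, -0.9, -0.2]
gripper_width: 0.331
gripper_force: 0.0
```

```bash
python3 plan.py -261; python3 - <<'E'
from h import *
c=take('wrist');save(c,'i.png')
m=measure(c,240,False)
u=np.array([-.4726,-.8813]);v=np.array([.8813,-.4726])
for a,xy,w in m['yel']:
    d=np.array(w)-[527.2,6.2];print(a,xy,'jig',(d@u).round(1),(d@v).round(1))
E
```

```text
t 8.2167 p [588.4 -15.7  46.5] r 65.4 th_jig 98.64995848418863 yaw_jig 189.70672818723625 tilt [-0.0003  0.    ] F [ 0.4 -0.9 -0.2] 0.33069930692016264 j6 -122.7098837330725
-261.0 [-0.2  0.5]
502 [423.4, 13.6] jig -61.0 -60.3
242 [95.2, 94.1] jig 81.0 -1.7
202 [171.4, 107.7] jig 44.9 -1.7
193 [196.9, 129.0] jig 31.8 6.4
177 [176.4, 151.3] jig 40.7 19.0
10 [0.2, 189.5] jig 129.2 54.5
```

View pics/i.png

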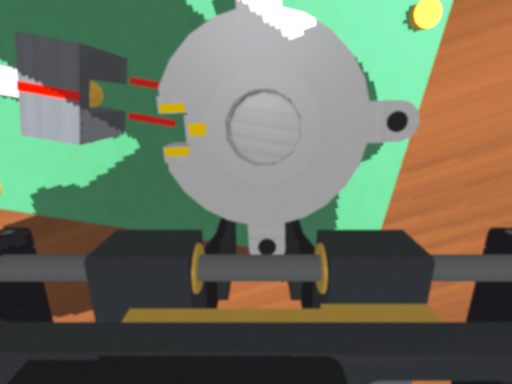

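The notch is now at about 11.4° in the jig frame (image (183,130)), and the nose is at (95,94). I'll make the last ~11° slowly.

Call:
drive_tool([
  [33,-0.8,-2.2,0,0,0,-0.036],
  [33,-0.9,-2.2,0,0,0,-0.036],
  [33,-1.0,-2.1,0,0,0,-0.036],
  [33,-1.0,-2.1,0,0,0,-0.036],
  [33,-1.1,-2.1,0,0,0,-0.036],
])

```text
time_s: 8.68
tcp_pos: [0.5843, -0.0252, 0.0466]
ee_rot: [[-0.877, 0.48, 0.001], [0.48, 0.877, 0.001], [-0.0, 0.001, -1.0]]
wrist_force: [-0.1, 2.7, 0.0]
gripper_width: 0.335
gripper_force: 0.9
```

Call:
drive_tool([
  [33,-0.6,-1.0,0,0,0,-0.018],
  [33,0,0,0,0,0,0],
  [33,0,0,0,0,0,0],
])

```text
time_s: 8.93
tcp_pos: [0.5836, -0.0266, 0.0467]
ee_rot: [[-0.869, 0.495, 0.0], [0.495, 0.869, 0.0], [-0.0, 0.0, -1.0]]
wrist_force: [-0.2, 1.6, -0.1]
gripper_width: 0.325
gripper_force: 0.7
```

```bash
cat > meas.py <<'E'
from h import *
exec(open('plan.py').read().split('if len')[0].replace('import sys',''))
c=take('wrist')
m=measure(c,240,False)
u=np.array([-.4726,-.8813]);v=np.array([.8813,-.4726])
for a,xy,w in m['yel']+m['red']:
  for z in(.038,.046,.058) :
    d=atz(c,[xy],z)[0,:2]*1000-[527.2,6.2];print(a,xy,z,'jig',(d@u).round(1),(d@v).round(1),np.degrees(np.arctan2(d@v,d@u)).round(1))
E
python3 meas.py
```

```text
t 8.9333 p [583.6 -26.6  46.7] r 65.6 th_jig 88.20963465641756 yaw_jig 178.5183827463196 tilt [0.0005 0.0002] F [-0.2  1.6 -0.1] 0.3249747118894907 j6 -132.9449564190537
201 [169.0, 108.7] 0.038 jig 46.4 -9.4 -11.4
201 [169.0, 108.7] 0.046 jig 44.0 -9.5 -12.2
201 [169.0, 108.7] 0.058 jig 40.4 -9.7 -13.5
243 [95.5, 127.2] 0.038 jig 85.4 -1.1 -0.7
243 [95.5, 127.2] 0.046 jig 80.9 -1.7 -1.2
243 [95.5, 127.2] 0.058 jig 74.2 -2.6 -2.0
191 [194.8, 129.5] 0.038 jig 34.3 1.4 2.3
191 [194.8, 129.5] 0.046 jig 32.5 0.6 1.1
191 [194.8, 129.5] 0.058 jig 29.8 -0.4 -0.8
181 [175.3, 152.1] 0.038 jig 45.6 12.8 15.7
181 [175.3, 152.1] 0.046 jig 43.2 11.5 14.9
181 [175.3, 152.1] 0.058 jig 39.7 9.6 13.6
273 [378.3, 224.4] 0.038 jig -65.5 57.1 138.9
273 [378.3, 224.4] 0.046 jig -62.0 53.5 139.2
273 [378.3, 224.4] 0.058 jig -56.8 48.0 139.8
22 [17.0, 226.4] 0.038 jig 140.6 53.2 20.7
22 [17.0, 226.4] 0.046 jig 133.2 49.8 20.5
22 [17.0, 226.4] 0.058 jig 122.2 44.6 20.1
161 [139.9, 106.5] 0.038 jig 61.0 -10.8 -10.0
161 [139.9, 106.5] 0.046 jig 57.8 -10.9 -10.6
161 [139.9, 106.5] 0.058 jig 53.1 -11.0 -11.7
489 [51.8, 132.8] 0.038 jig 108.6 1.2 0.6
489 [51.8, 132.8] 0.046 jig 102.9 0.5 0.3
489 [51.8, 132.8] 0.058 jig 94.4 -0.6 -0.4
257 [153.7, 140.3] 0.038 jig 56.2 6.4 6.5
257 [153.7, 140.3] 0.046 jig 53.3 5.4 5.8
257 [153.7, 140.3] 0.058 jig 48.9 3.9 4.6
```

The notch is about 1.3° off, and the nose and guide line show the axis at about -0.6 mm. I'll nudge it 2 mm more, back off, open and lift.

Call:
drive_tool([
  [33,-0.5,-0.9,0,0,0,-0.015],
  [33,-0.5,-0.9,0,0,0,-0.015],
  [33,0,0,0,0,0,0],
  [33,0,0,0,0,0,0],
])

```text
time_s: 9.32
tcp_pos: [0.5825, -0.0287, 0.0466]
ee_rot: [[-0.853, 0.523, 0.0], [0.523, 0.853, 0.0], [-0.0, 0.0, -1.0]]
wrist_force: [0.3, 1.5, 0.2]
gripper_width: 0.331
gripper_force: 0.9
```

```bash
python3 meas.py | grep -E "^t|0.046"
```

```text
t 9.3167 p [582.5 -28.7  46.6] r 65.7 th_jig 86.11792641212423 yaw_jig 176.68587085174065 tilt [0.0003 0.    ] F [0.3 1.5 0.2] 0.3306875190270345 j6 -134.60072114873628
201 [169.5, 107.9] 0.046 jig 43.7 -11.1 -14.3
237 [97.0, 132.1] 0.046 jig 80.9 -1.8 -1.3
191 [195.3, 128.7] 0.046 jig 32.5 -0.6 -1.1
177 [175.4, 151.4] 0.046 jig 43.8 9.9 12.8
357 [382.6, 222.5] 0.046 jig -62.2 54.6 138.7
164 [140.6, 110.1] 0.046 jig 57.7 -10.9 -10.7
486 [53.9, 139.2] 0.046 jig 102.9 0.4 0.2
215 [152.0, 143.4] 0.046 jig 54.8 5.3 5.5
```

Call:
drive_tool([
  [33,0.7,1.3,0,0,0,0],
  [40,0,0,0,0,0,0],
  [45,0,0,0,0,0,0],
  [45,0,0,10,0,0,0],
  [45,0,0,25,0,0,0],
])

```text
time_s: 9.78
tcp_pos: [0.5804, -0.028, 0.079]
ee_rot: [[-0.852, 0.524, -0.008], [0.524, 0.852, -0.001], [0.006, -0.005, -1.0]]
wrist_force: [-0.2, -0.0, -0.3]
gripper_width: 0.435
gripper_force: 0.0
```

Call:
drive_tool([
  [45,0,0,35,0,0,0],
  [20,-26,-25,10,0,0,0.03],
  [0,-26,-25,0,0,0,0.03],
  [0,-26,-25,0,0,0,0],
  [0,-26,-25,0,0,0,0],
])

```text
time_s: 10.2
tcp_pos: [0.4779, -0.1282, 0.1277]
ee_rot: [[-0.883, 0.47, 0.001], [0.47, 0.883, -0.0], [-0.001, 0.001, -1.0]]
wrist_force: [0.4, -0.1, 0.2]
gripper_width: 0.229
gripper_force: 0.0
```

Call:
drive_tool([
  [0,-26,-25,0,0,0,0],
  [0,-26,-25,0,0,0,0],
  [0,0,0,0,0,0,0],
  [0,0,0,0,0,0,0],
])

```text
time_s: 10.53
tcp_pos: [0.4259, -0.1786, 0.1275]
ee_rot: [[-0.881, 0.473, 0.001], [0.473, 0.881, -0.0], [-0.001, 0.0, -1.0]]
wrist_force: [0.6, 0.6, 0.1]
gripper_width: 0.013
gripper_force: 0.0
```

```bash
python3 - <<'E'
from h import *
s=sense();print(s['time_s'],s['tcp_pos'],s['ee_rot'],s['gripper_width'],s['wrist_force'])
c=take('top');b=take('wrist');save(b,'j.png')
u=np.array([-.4726,-.8813]);v=np.array([.8813,-.4726])
for C_ in (c,b):
  for a,xy,w in measure(C_,384,False)['red']:
    d=np.array(w)-[527.2,6.2]
    if a>10 and np.hypot(*d)<250: print(a,xy,'jig z.074',(d@u).round(1),(d@v).round(1))
d=np.array(s['tcp_pos'])[:2]*1000-[527.2,6.2];print('tcp',d@u,d@v)
E
```

```text
10.5333 [ 0.42593702 -0.17857055  0.12748406] [[-8.81002573e-01  4.73110345e-01  1.03352951e-03]
 [ 4.73110327e-01  8.81003145e-01 -2.77785484e-04]
 [-1.04196594e-03  2.44243760e-04 -9.99999427e-01]] 0.012673322257164547 [0.60084165 0.62347306 0.14829453]
888 [304.9, 201.6] jig z.074 177.0 -8.7
141 [407.4, 204.5] jig z.074 102.9 -6.5
tcp 210.69517208713157 -1.920502369707477
```

View pics/j.png

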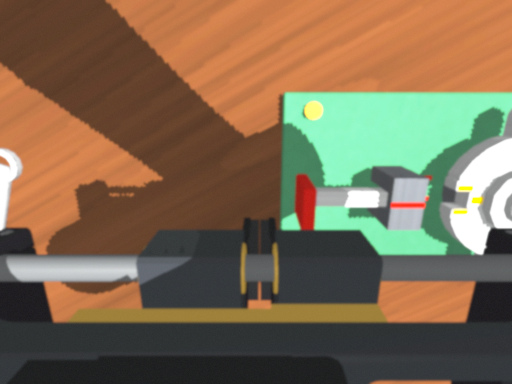

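The wrist view shows the closed fingers behind the red plate (plate at (305,202)), with the notch at (465,200) facing the bolt. I'll descend and approach.

Call:
drive_tool([
  [0,1.1,-0.6,-35,0,0,0],
  [0,0,0,-38,0,0,0],
  [0,0,0,0,0,0,0],
  [0,2.4,4.4,0,0,0,0],
  [0,1.9,3.5,0,0,0,0],
])

```text
time_s: 11.05
tcp_pos: [0.4343, -0.1696, 0.0548]
ee_rot: [[-0.883, 0.469, 0.002], [0.469, 0.883, -0.001], [-0.002, 0.0, -1.0]]
wrist_force: [0.6, 0.5, 1.7]
gripper_width: 0.003
gripper_force: 0.0
```

Call:
drive_tool([
  [0,0.9,1.8,0,0,0,0],
  [0,0.9,1.8,0,0,0,0],
  [0,0.9,1.8,0,0,0,0],
  [0,0.9,1.8,0,0,0,0],
  [0,0.9,1.8,0,0,0,0],
])

```text
time_s: 11.47
tcp_pos: [0.4375, -0.1611, 0.0545]
ee_rot: [[-0.882, 0.471, 0.002], [0.471, 0.882, -0.0], [-0.002, 0.0, -1.0]]
wrist_force: [-1.1, -2.8, 1.7]
gripper_width: 0.008
gripper_force: 1.2
```

```bash
cat > st.py <<'E'
from h import *
s=sense();d=np.array(s['tcp_pos'])*1000;u=np.array([-.4726,-.8813]);v=np.array([.8813,-.4726])
e=d[:2]-[527.2,6.2];f=np.array(s['wrist_force'])[:2]
print(s['time_s'],'jig',(e@u).round(2),(e@v).round(2),'z',d[2].round(1),'push',(f@u).round(2),'lat',(f@v).round(2))
E
python3 st.py
```

```text
11.4667 jig 189.88 0.0 z 54.5 push 3.03 lat 0.34
```

Call:
drive_tool([
  [0,0.95,1.75,0,0,0,0],
  [0,0.95,1.75,0,0,0,0],
  [0,0.95,1.75,0,0,0,0],
  [0,0.95,1.75,0,0,0,0],
  [0,0.95,1.75,0,0,0,0],
])

```text
time_s: 11.88
tcp_pos: [0.4418, -0.1523, 0.0535]
ee_rot: [[-0.882, 0.471, -0.0], [0.471, 0.882, -0.0], [0.0, -0.0, -1.0]]
wrist_force: [-1.4, -2.2, 2.3]
gripper_width: 0.005
gripper_force: 1.3
```

```bash
python3 st.py; python3 - <<'E'
from h import *
c=take('wrist');save(c,'k.png')
u=np.array([-.4726,-.8813]);v=np.array([.8813,-.4726])
o=measure(c,384,False)
for k in('yel','red'):
  for a,xy,w in o[k]:
    d=np.array(w)-[527.2,6.2]
    if a>10 and np.hypot(*d)<250: print(k,a,xy,'jig',(d@u).round(1),(d@v).round(1))
E
```

```text
11.8833 jig 180.05 -0.39 z 53.5 push 2.65 lat -0.19
yel 241 [286.4, 117.0] jig 166.8 -69.8
yel 113 [502.1, 225.5] jig 43.0 -10.3
yel 148 [243.5, 267.9] jig 189.7 17.4
yel 137 [274.7, 268.8] jig 171.2 17.9
yel 4370 [240.2, 314.1] jig 192.1 50.1
red 502 [291.1, 217.2] jig 165.9 -26.7
red 66 [442.4, 204.6] jig 97.9 -32.9
red 343 [420.4, 251.9] jig 104.0 -9.2
```

View pics/k.png

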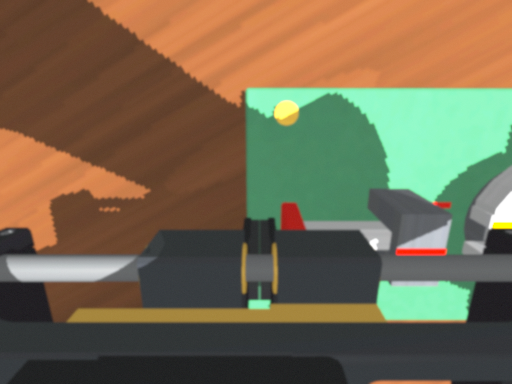

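Contact is good: the finger is against the plate (top edge at (291,217)) with 2.7 N of drag. I'll continue.

Call:
drive_tool([
  [0,0.95,1.75,0,0,0,0],
  [0,0.95,1.75,0,0,0,0],
  [0,0.95,1.75,0,0,0,0],
  [0,0.95,1.75,0,0,0,0],
  [0,0.95,1.75,0,0,0,0],
])

```text
time_s: 12.35
tcp_pos: [0.4464, -0.1434, 0.0535]
ee_rot: [[-0.882, 0.471, -0.0], [0.471, 0.882, -0.0], [0.0, -0.0, -1.0]]
wrist_force: [-0.4, -2.3, 0.2]
gripper_width: 0.004
gripper_force: 1.2
```

Call:
drive_tool([
  [0,0.5,0.9,0,0,0,0],
  [0,0.5,0.9,0,0,0,0],
  [0,0.5,0.9,0,0,0,0],
  [0,0.5,0.9,0,0,0,0],
  [0,0.5,0.9,0,0,0,0],
])

```text
time_s: 12.77
tcp_pos: [0.4488, -0.139, 0.0535]
ee_rot: [[-0.882, 0.471, -0.0], [0.471, 0.882, 0.0], [0.0, -0.0, -1.0]]
wrist_force: [-1.3, -1.8, 1.1]
gripper_width: 0.006
gripper_force: 1.1
```

Call:
drive_tool([
  [0,0.5,0.9,0,0,0,0],
  [0,0.5,0.9,0,0,0,0],
  [0,0.5,0.9,0,0,0,0],
  [0,0.5,0.9,0,0,0,0],
  [0,0.5,0.9,0,0,0,0],
])

```text
time_s: 13.18
tcp_pos: [0.4513, -0.1345, 0.0535]
ee_rot: [[-0.882, 0.471, -0.0], [0.471, 0.882, 0.0], [0.0, -0.0, -1.0]]
wrist_force: [-1.6, -0.8, 0.5]
gripper_width: 0.009
gripper_force: 1.1
```

```bash
python3 st.py
```

```text
13.1833 jig 159.87 -0.4 z 53.5 push 1.42 lat -1.01
```

Call:
drive_tool([
  [0,0.5,0.9,0,0,0,0],
  [0,0.5,0.9,0,0,0,0],
  [0,0.5,0.9,0,0,0,0],
  [0,0.5,0.9,0,0,0,0],
  [0,0.5,0.9,0,0,0,0],
])

```text
time_s: 13.6
tcp_pos: [0.4538, -0.13, 0.0535]
ee_rot: [[-0.882, 0.471, -0.001], [0.471, 0.882, 0.0], [0.0, -0.0, -1.0]]
wrist_force: [-1.3, -2.0, 0.5]
gripper_width: 0.011
gripper_force: 1.1
```

Call:
drive_tool([
  [0,0.3,0.5,0,0,0,0],
  [0,0.3,0.5,0,0,0,0],
  [0,0.3,0.5,0,0,0,0],
  [0,0.3,0.5,0,0,0,0],
  [0,0.3,0.5,0,0,0,0],
])

```text
time_s: 14.02
tcp_pos: [0.4552, -0.1276, 0.0535]
ee_rot: [[-0.882, 0.471, -0.001], [0.471, 0.882, 0.0], [0.001, -0.0, -1.0]]
wrist_force: [-2.8, -1.0, 0.9]
gripper_width: 0.006
gripper_force: 1.1
```

```bash
python3 st.py; python3 meas.py|grep -E "red|0.046"; python3 - <<'E'
from h import *
c=take('side');p=w2p(c,[[.49,-.05,.046]])[0].astype(int)
x0,y0=p-[50,38];cv2.imwrite('pics/l.png',cv2.resize(c['frame'][y0:y0+75,x0:x0+100,::-1],None,fx=8,fy=8,interpolation=cv2.INTER_CUBIC))
E
```

```text
14.0167 jig 151.9 -0.24 z 53.5 push 2.19 lat -1.95
439 [239.4, 112.5] 0.046 jig 162.4 -71.8 -23.9
175 [423.8, 226.0] 0.046 jig 59.1 -9.8 -9.4
134 [452.6, 224.9] 0.046 jig 43.0 -10.5 -13.8
9 [438.6, 237.1] 0.046 jig 49.5 -2.9 -3.4
37 [471.4, 238.3] 0.046 jig 30.6 -2.2 -4.1
508 [291.2, 217.2] 0.046 jig 134.3 -15.0 -6.4
98 [396.4, 204.5] 0.046 jig 76.4 -22.7 -16.5
```

View pics/l.png

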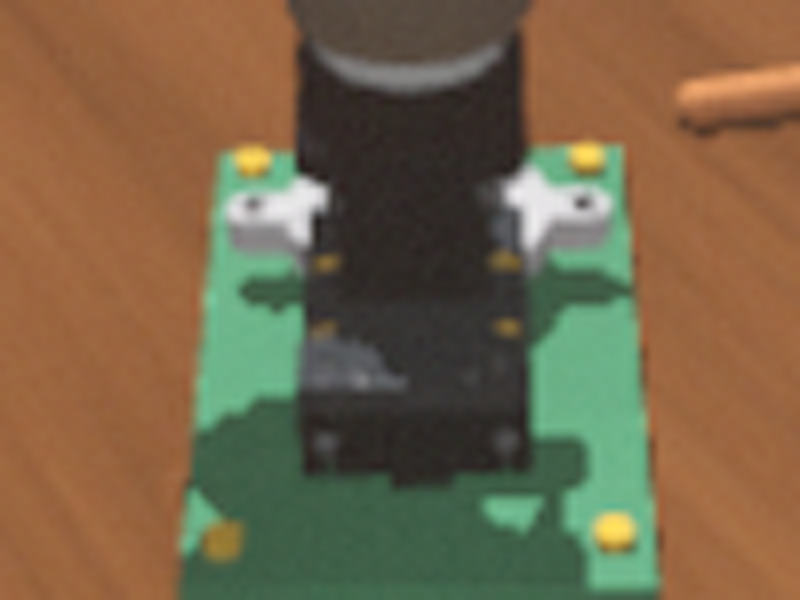

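The ears sit level and the nose is entering the notch. I'll creep forward now, watching the force.

Call:
drive_tool([
  [0,0.09,0.17,0,0,0,0],
  [0,0.09,0.17,0,0,0,0],
  [0,0.09,0.17,0,0,0,0],
  [0,0.09,0.17,0,0,0,0],
  [0,0.09,0.17,0,0,0,0],
])

```text
time_s: 14.53
tcp_pos: [0.4558, -0.1267, 0.0535]
ee_rot: [[-0.882, 0.471, -0.0], [0.471, 0.882, 0.0], [0.0, -0.0, -1.0]]
wrist_force: [-1.9, -1.5, -0.2]
gripper_width: 0.002
gripper_force: 1.0
```

Call:
drive_tool([
  [0,0.09,0.17,0,0,0,0],
  [0,0.09,0.17,0,0,0,0],
  [0,0.09,0.17,0,0,0,0],
  [0,0.09,0.17,0,0,0,0],
  [0,0.09,0.17,0,0,0,0],
])

```text
time_s: 14.95
tcp_pos: [0.4563, -0.1259, 0.0535]
ee_rot: [[-0.882, 0.471, -0.0], [0.471, 0.882, 0.0], [0.0, -0.0, -1.0]]
wrist_force: [-2.1, -1.2, 0.2]
gripper_width: 0.004
gripper_force: 1.0
```

Call:
drive_tool([
  [0,0.09,0.17,0,0,0,0],
  [0,0.09,0.17,0,0,0,0],
  [0,0.09,0.17,0,0,0,0],
  [0,0.09,0.17,0,0,0,0],
  [0,0.09,0.17,0,0,0,0],
])

```text
time_s: 15.37
tcp_pos: [0.4568, -0.125, 0.0535]
ee_rot: [[-0.882, 0.471, -0.0], [0.471, 0.882, 0.0], [0.0, 0.0, -1.0]]
wrist_force: [-2.7, -1.0, 0.1]
gripper_width: 0.003
gripper_force: 1.0
```

Call:
drive_tool([
  [0,0.09,0.17,0,0,0,0],
  [0,0.09,0.17,0,0,0,0],
  [0,0.09,0.17,0,0,0,0],
  [0,0.09,0.17,0,0,0,0],
  [0,0.09,0.17,0,0,0,0],
])

```text
time_s: 15.78
tcp_pos: [0.4573, -0.1242, 0.0535]
ee_rot: [[-0.882, 0.471, -0.0], [0.471, 0.882, 0.0], [0.0, 0.0, -1.0]]
wrist_force: [-2.2, -0.3, -0.5]
gripper_width: 0.005
gripper_force: 0.9
```

Call:
drive_tool([
  [0,0.09,0.17,0,0,0,0],
  [0,0.09,0.17,0,0,0,0],
  [0,0.09,0.17,0,0,0,0],
  [0,0.09,0.17,0,0,0,0],
  [0,0.09,0.17,0,0,0,0],
])

```text
time_s: 16.2
tcp_pos: [0.4578, -0.1233, 0.0536]
ee_rot: [[-0.882, 0.471, 0.0], [0.471, 0.882, 0.0], [-0.0, 0.0, -1.0]]
wrist_force: [-2.6, -0.6, -1.2]
gripper_width: 0.004
gripper_force: 0.9
```

Call:
drive_tool([
  [0,0.09,0.17,0,0,0,0],
  [0,0.09,0.17,0,0,0,0],
  [0,0.09,0.17,0,0,0,0],
  [0,0.09,0.17,0,0,0,0],
  [0,0.09,0.17,0,0,0,0],
])

```text
time_s: 16.62
tcp_pos: [0.4582, -0.1225, 0.0536]
ee_rot: [[-0.882, 0.471, 0.0], [0.471, 0.882, -0.0], [-0.0, -0.0, -1.0]]
wrist_force: [-1.5, -1.1, 0.2]
gripper_width: 0.006
gripper_force: 0.9
```

Call:
drive_tool([
  [0,0.09,0.17,0,0,0,0],
  [0,0.09,0.17,0,0,0,0],
  [0,0.09,0.17,0,0,0,0],
  [0,0.09,0.17,0,0,0,0],
  [0,0.09,0.17,0,0,0,0],
])

```text
time_s: 17.03
tcp_pos: [0.4583, -0.122, 0.0535]
ee_rot: [[-0.882, 0.471, -0.001], [0.471, 0.882, -0.0], [0.0, -0.001, -1.0]]
wrist_force: [-2.7, -5.7, 0.3]
gripper_width: 0.006
gripper_force: 2.9
```

Bottomed at a push of about 6 N. I'll build up to about 12 N (10 N plus drag).

Call:
drive_tool([
  [0,0.09,0.17,0,0,0,0],
  [0,0.09,0.17,0,0,0,0],
  [0,0,0,0,0,0,0],
])

```text
time_s: 17.28
tcp_pos: [0.4584, -0.1218, 0.0535]
ee_rot: [[-0.882, 0.471, -0.001], [0.471, 0.882, -0.001], [0.0, -0.001, -1.0]]
wrist_force: [-2.1, -5.5, 0.3]
gripper_width: 0.005
gripper_force: 2.8
```

```bash
python3 st.py
```

```text
17.2833 jig 145.31 -0.1 z 53.5 push 5.82 lat 0.73
```

Call:
drive_tool([
  [0,0.09,0.17,0,0,0,0],
  [0,0.09,0.17,0,0,0,0],
  [0,0,0,0,0,0,0],
])

```text
time_s: 17.53
tcp_pos: [0.4586, -0.1215, 0.0535]
ee_rot: [[-0.882, 0.471, -0.001], [0.471, 0.882, -0.001], [0.0, -0.001, -1.0]]
wrist_force: [-2.4, -6.0, -0.7]
gripper_width: 0.003
gripper_force: 2.9
```

Call:
drive_tool([
  [0,0.09,0.17,0,0,0,0],
  [0,0.09,0.17,0,0,0,0],
  [0,0,0,0,0,0,0],
])

```text
time_s: 17.78
tcp_pos: [0.4588, -0.1211, 0.0535]
ee_rot: [[-0.882, 0.471, -0.001], [0.471, 0.882, -0.001], [0.001, -0.001, -1.0]]
wrist_force: [-2.2, -4.4, 0.2]
gripper_width: 0.002
gripper_force: 2.9
```

Call:
drive_tool([
  [0,0.09,0.17,0,0,0,0],
  [0,0.09,0.17,0,0,0,0],
  [0,0,0,0,0,0,0],
])

```text
time_s: 18.03
tcp_pos: [0.459, -0.1208, 0.0536]
ee_rot: [[-0.882, 0.471, -0.001], [0.471, 0.882, -0.001], [0.0, -0.001, -1.0]]
wrist_force: [-1.8, -5.8, 0.2]
gripper_width: 0.005
gripper_force: 2.9
```

Call:
drive_tool([
  [0,0.09,0.17,0,0,0,0],
  [0,0.09,0.17,0,0,0,0],
  [0,0.09,0.17,0,0,0,0],
])

```text
time_s: 18.28
tcp_pos: [0.4592, -0.1203, 0.0535]
ee_rot: [[-0.882, 0.471, -0.001], [0.471, 0.882, -0.001], [0.0, -0.001, -1.0]]
wrist_force: [-2.0, -6.8, 0.3]
gripper_width: 0.006
gripper_force: 3.0
```

```bash
python3 st.py; python3 - <<'E'
from h import *
u=np.array([-.4726,-.8813]);v=np.array([.8813,-.4726])
for n,M in(('wrist',240),('side',384)):
  c=take(n)
  for a,xy,w in measure(c,M,False)['yel']:
    d=np.array(w)-[527.2,6.2]
    if np.hypot(*d)<120: print(n,a,xy,'jig',(d@u).round(1),(d@v).round(1))
  for e in ('ear_left','ear_right'):
   for q in search_frame(e,c)[:2]:
    d=atz(c,q['xy'],.046)[0,:2]*1000-[527.2,6.2];print(n,e,q['p'],np.round(q['xy']),(d@u).round(1),(d@v).round(1))
E
```

```text
18.2833 jig 143.64 -0.13 z 53.5 push 6.96 lat 1.47
wrist 90 [418.6, 225.7] jig 53.8 -9.8
wrist 140 [441.1, 225.1] jig 41.1 -10.3
wrist 22 [441.9, 236.8] jig 39.4 -3.0
wrist 39 [460.3, 238.2] jig 28.7 -2.2
wrist ear_left 0.86 [466. 208.] 29.3 -20.4
wrist ear_left 0.36 [394. 232.] 67.1 -5.9
wrist ear_right 0.62 [470. 206.] 27.6 -22.0
side 10 [231.2, 197.9] jig -33.8 -69.4
side 10 [273.0, 197.2] jig -34.1 65.2
side ear_left 0.74 [239. 202.] -9.7 -42.9
side ear_right 0.68 [265. 202.] -5.2 40.1
side ear_right 0.6 [357. 269.] 296.6 264.0
```

The yellow mark moved from 43.0 to 41.1 mm, so the flange is just sliding through its bore play with the nose on the floor. I'll continue gently.

Call:
drive_tool([
  [0,0.09,0.17,0,0,0,0],
  [0,0.09,0.17,0,0,0,0],
  [0,0.09,0.17,0,0,0,0],
])

```text
time_s: 18.83
tcp_pos: [0.4593, -0.1201, 0.0535]
ee_rot: [[-0.882, 0.471, -0.001], [0.471, 0.882, -0.001], [0.001, -0.001, -1.0]]
wrist_force: [-2.0, -7.7, -0.9]
gripper_width: 0.001
gripper_force: 4.1
```

Call:
drive_tool([
  [0,0.09,0.17,0,0,0,0],
  [0,0.09,0.17,0,0,0,0],
  [0,0,0,0,0,0,0],
])

```text
time_s: 19.08
tcp_pos: [0.4593, -0.12, 0.0535]
ee_rot: [[-0.882, 0.471, -0.002], [0.471, 0.882, -0.001], [0.001, -0.002, -1.0]]
wrist_force: [-2.0, -9.0, -0.4]
gripper_width: 0.006
gripper_force: 4.5
```

```bash
python3 st.py
```

```text
19.0833 jig 143.31 -0.21 z 53.5 push 8.92 lat 2.49
```

Call:
drive_tool([
  [0,0.09,0.17,0,0,0,0],
  [0,0.09,0.17,0,0,0,0],
  [0,0.09,0.17,0,0,0,0],
  [0,0,0,0,0,0,0],
])

```text
time_s: 19.42
tcp_pos: [0.4593, -0.1199, 0.0535]
ee_rot: [[-0.882, 0.471, -0.002], [0.471, 0.882, -0.002], [0.001, -0.003, -1.0]]
wrist_force: [-3.2, -11.4, -0.2]
gripper_width: 0.009
gripper_force: 5.6
```

```bash
python3 st.py
```

```text
19.4167 jig 143.22 -0.23 z 53.5 push 11.5 lat 2.59
```

Call:
drive_tool([
  [0,0.05,0.09,0,0,0,0],
  [0,0,0,0,0,0,0],
  [0,0,0,0,0,0,0],
  [0,0,0,0,0,0,0],
  [0,0,0,0,0,0,0],
])

```text
time_s: 19.83
tcp_pos: [0.4593, -0.1199, 0.0535]
ee_rot: [[-0.882, 0.471, -0.002], [0.471, 0.882, -0.002], [0.001, -0.003, -1.0]]
wrist_force: [-2.3, -10.8, -0.2]
gripper_width: 0.005
gripper_force: 5.8
```

Call:
drive_tool([
  [0,0,0,0,0,0,0],
  [0,0,0,0,0,0,0],
  [0,0,0,0,0,0,0],
  [0,0,0,0,0,0,0],
  [0,0,0,0,0,0,0],
])

```text
time_s: 20.25
tcp_pos: [0.4593, -0.1199, 0.0535]
ee_rot: [[-0.882, 0.471, -0.002], [0.471, 0.882, -0.002], [0.001, -0.003, -1.0]]
wrist_force: [-2.5, -11.7, 0.4]
gripper_width: 0.004
gripper_force: 5.8
```

Call:
drive_tool([
  [0,0,0,0,0,0,0],
  [0,0,0,0,0,0,0],
  [0,0,0,0,0,0,0],
])

```text
time_s: 20.5
tcp_pos: [0.4593, -0.1199, 0.0535]
ee_rot: [[-0.882, 0.471, -0.002], [0.471, 0.882, -0.002], [0.001, -0.003, -1.0]]
wrist_force: [-2.2, -11.4, -0.1]
gripper_width: 0.006
gripper_force: 5.8
```

Held for 1.1 s at a push of about 11.4 N. I'll back off slowly straight back, then lift clear.

Call:
drive_tool([
  [0,-0.2,-0.4,0,0,0,0],
  [0,-0.2,-0.4,0,0,0,0],
  [0,-0.3,-0.5,0,0,0,0],
  [0,-0.5,-0.9,0,0,0,0],
  [0,-1.4,-2.6,0,0,0,0],
])

```text
time_s: 20.92
tcp_pos: [0.4592, -0.1228, 0.0539]
ee_rot: [[-0.883, 0.47, 0.003], [0.47, 0.883, 0.0], [-0.003, 0.002, -1.0]]
wrist_force: [-0.6, -0.3, -0.2]
gripper_width: 0.006
gripper_force: 0.0
```

Call:
drive_tool([
  [0,-5,-9,0,0,0,0],
  [0,-7,-13,0,0,0,0],
  [0,-2,-4,25,0,0,0],
  [0,0,0,40,0,0,0],
  [0,0,0,40,0,0,0],
])

```text
time_s: 21.33
tcp_pos: [0.4429, -0.1497, 0.1592]
ee_rot: [[-0.882, 0.471, -0.002], [0.471, 0.882, 0.0], [0.002, -0.001, -1.0]]
wrist_force: [1.7, -0.2, -0.3]
gripper_width: 0.005
gripper_force: 0.0
```

Call:
drive_tool([
  [0,0,0,0,0,0,0],
  [0,0,0,0,0,0,0],
  [0,0,0,0,0,0,0],
])

```text
time_s: 21.58
tcp_pos: [0.4436, -0.1491, 0.1587]
ee_rot: [[-0.882, 0.471, 0.001], [0.471, 0.882, 0.001], [-0.001, 0.001, -1.0]]
wrist_force: [0.4, 0.5, 0.3]
gripper_width: 0.004
gripper_force: 0.0
```

```bash
python3 st.py; python3 - <<'E'
from h import *
u=np.array([-.4726,-.8813]);v=np.array([.8813,-.4726])
c=take('wrist');o=measure(c,240,False)
for k in('yel','red'):
  for a,xy,w in o[k]:
    d=np.array(w)-[527.2,6.2]
    if a>10 and np.hypot(*d)<200: print(k,a,xy,'jig',(d@u).round(1),(d@v).round(1))
E
```

```text
21.5833 jig 176.42 -0.28 z 158.7 push -0.65 lat 0.1
yel 193 [271.9, 108.4] jig 166.0 -71.3
yel 276 [401.7, 185.1] jig 45.5 -3.4
yel 51 [419.2, 188.2] jig 28.9 -0.4
yel 46 [404.5, 198.6] jig 41.0 9.7
red 780 [316.5, 190.9] jig 129.4 -6.3
red 37 [374.9, 169.2] jig 83.4 -24.8
red 144 [351.7, 192.0] jig 100.3 -5.5
```

```bash
python3 -c "
from station import *
print(finish_job())"
```

```text
the job is handed in; nothing more can be done
None
```

I turned the flange so its notch faces the mark and pressed the bolt home with about 9–10 N for 1.1 s, then backed the arm off and handed the job in at about 22 s; `finish_job()` gave no verdict.

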